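# Interleave cold plates with separator sheets on the spring scale

### The job

Make up a pack of cold plates for weighing on the pan of the spring scale: lay the long plate flat in the middle of the pan, the long white separator sheet from the sloping rack on it, then the short plate, and last the short separator sheet. Each piece lies flat, centred on the one beneath and lined up lengthwise with it (plates the same way up as they lie now; which way a piece points does not matter). Let go of each piece before fetching the next, set them down gently so that the sprung pan is never driven down to its stop, and do not disturb the other things on the bench.

Things in the scene. Friction and masses are not known exactly. Their poses are not given: they have to be found in the camera images.
- pan_top (a point): Centre of the upper face of the spring scale's round flat steel pan (diameter 156 mm, 6 mm thick, no rim), z up. Unloaded it stands 96 mm above the bench; it sinks straight down about 1.25 mm per newton of load. The scale's grey case beneath it is 150 x 150 mm, 53 mm high, and fixed.
- scale_pan (a joint): How far the pan has sunk, m: 0 unloaded, stop at 0.034. The whole pack sinks it by less than 0.013.
- plate_long: The long aluminium cold plate, a flat block 135 mm long (its x), 54 mm wide (its y), 22 mm thick, about 0.3 kg, with two brass hose stubs (9 mm thick, 10 mm long, at mid thickness) on its +x end. Lies flat on the bench. Origin: centre of the underside of the block, z up.
- plate_short: The short aluminium cold plate, as the long one but 100 mm long (its x), 54 mm wide, 22 mm thick, about 0.23 kg. Origin: centre of the underside of the block, z up.
- sheet_long: The long separator sheet, a stiff flat white plastic sheet 145 mm long (its x), 64 mm wide (its y), 6 mm thick (its z), 70 g. It starts lying on the sloping rack, its x pointing up the slope. Origin: middle of its lower short edge, on the underside.
- sheet_long_center (a point): Centre of the long sheet (72.5 mm along x from its origin, 3 mm above its underside); same axes.
- sheet_short: The short separator sheet, as the long one but 110 mm long, 64 mm wide, 6 mm thick, 55 g. Origin: middle of its lower short edge, on the underside.
- sheet_short_center (a point): Centre of the short sheet (55 mm along x from its origin, 3 mm above its underside); same axes.
- sheet_rack: Fixed sloping rack, low side toward the robot. Origin: centre of its base's underside, x toward the high side. Two rails 30 mm wide, at y = 55 and -55 mm, rise at 30 degrees toward +x; each carries one sheet, which overhangs its rail by 17 mm on both sides and rests against a 30 mm wide, 10 mm high lip at its lower edge, 30 mm above the bench.
- screwdriver_red: Bystander: red-handled screwdriver, 175 mm, lying to the right, on the robot's side of the plates.
- marker_black: Bystander: marker pen, 126 mm, lying in front of the scale and the rack.
- solder_spool: Bystander: solder spool, 58 mm diameter, 40 mm high, behind the scale and the rack.

How it is judged:
By the outcome, as a careful person would: the job done as asked, in the order asked, and still so for the second after the job is handed in, with the robot touching nothing.
It also fails if it takes over 72 s, if anything falls off the work surface, if the arm or the gripper's body presses on something with over 40 N, if the wrist force passes 120 N, or if a joint passes its speed limit or range.

### The arm

A 6-joint arm with a two-finger parallel gripper is mounted at the origin on a cart in front of the work surface, level with it; the furniture and walls round the work are solid. World frame = base frame: x ahead of the robot, y to its left, z up, the work surface at z = 0. Lengths are in m, angles in rad, forces in N, time in s.
With the tool pointing down it reaches from about 0.3 to 0.775 m from the base axis. Payload 14.6 kg.
Tool frame: the origin (TCP) lies midway between the tips of the shut fingers; the grasp point (between the pads) lies 19 mm behind it; z points along the fingers, y is the line along which they close (so a half turn about z gives the same grasp; the last joint's range is limited). The gripper opens to 94 mm and grips with 3 to 60 N. Pads are 16 mm wide; open, the fingers measure 119 mm over their backs; the gripper's body (75 mm by 177 mm) begins 78 mm behind the grasp point.
Start: joints at [1.159, 0.3, 1.521, -0, 1.321, -0.067], TCP at [0.186, 0.518, 0.205] pointing down, gripper open.
Joint ranges: [-3.03, 3.03], [-0.79, 2.21], [0.23, 2.52], [-1.04, 4.18], [0, 3.07], [-2.55, 2.55]. Speed limits (rad/s): [2.22, 2.22, 2.57, 3.14, 3.14, 3.14].

### API

Orientations are given as a rotation vector (axis times angle).
In Python, from rig import robot, vision gives the robot as it stands.
- The arm moves only by the tool play_rows, never from a script. Its argument "commands" is a list of rows, each an object of numbers: "tx", "ty", "tz": the shift along the tool's x, y, z in m; "roll": the turn about the tool's z in rad. A call has 1 to 10 rows; each row is the pose to reach, as a shift and turn from the pose commanded when the call began, along the tool's axes at that moment; what a row does not reach only later rows make up. A row lasts 1/8 s, in which the tool goes at most 62.5 mm and 10.7 degrees, less where a joint would pass 70% of its speed; a pose out of reach is approached as far as the arm can. A call with a gripper value outside its range is refused whole. "gripper" is the closure, from 0 (fully open) to 1 (shut), set as the call begins (left out, the last holds). The fingers move at their own pace and stop on an object; "newtons" is the grip in N (left out, the last holds). Time passes only in rows, so rows that repeat a pose let the fingers close. It gives the time, the measured TCP pose, the force, the opening and the grip force at its end, in the units of the state.
- robot.get_state(): the state, without advancing time (a new reading comes with each control period).
- vision.camera(name): name is "scene" or "top"; returns the picture (384x512x3 uint8, blue, green, red); there is no depth.
- vision.camera_params(name): a dict with "mtx" (3x3 intrinsics, pixels), "world_from_camera" (4x4, takes a point from camera to world coordinates). Camera axes: x right, y down, z forward; pixel columns grow to the right and rows downward; lengths in m; the calibration is good to about 2 mm. A picture is of the moment at which its call begins. camera_params takes no time and is no camera call.
- robot.close_job(): hands the job in; it is judged then, once.
Trained networks look in the newest picture that a camera, given by its name, has taken for a name from the list of things; names that differ only in an ending like _2 or _b are one class to them, and where a whole thing is asked for, a point or a joint stands for the part that bears it (a point fixed in the world has none). Each returns a list of dicts, best first, with "confidence" (0 to 1); they miss things now and then, are a little off and sometimes report something else, mostly with a low value. They report only what shows in the picture. A call takes as long as a camera call.
- vision.spot_in(thing, camera): "point" ([column, row] in pixels, amid what is visible of it).
- vision.regions_of(thing, camera): "region" (384x512 bool, what is visible of it) and "point" ([column, row] in pixels, amid what is visible of it).
- vision.landmark_of(thing, camera): "point" ([column, row] in pixels: a listed point, or the origin of a listed thing).
The state is a dict: "time_s": time; "qpos": joint angles; "joint_velocities": joint speeds; "tau": joint torques, N m; "tcp_pos": TCP position; "eef_rot": TCP orientation; "force": force on the tool from outside, world axes, zero at the start; "wrist_torque": the same for the moment, N m; "finger_gap": finger opening in m; "finger_force": force on a finger pad.
Only numpy, scipy, OpenCV 4.12 (cv2) and the standard library are available. Lean on these libraries where they do the work, as an engineer would, in place of code of your own. Each camera call takes 0.05 s, during which the arm holds its last target. There are 200 camera calls.

## Working session

There is one attempt and no reset: what is moved stays moved. The work goes in short steps, Python scripts to look and compute and a tool call to move; the robot and the scene stay as the last step left them, time stands still between calls to the robot, and variables do not carry over. Pictures are saved under pics/ and viewed, at most 10 in all, crops included, and the job is handed in when it is done.

Besides the shell and the picture viewer there is one more tool, called after "Request:" as name(argument=value, ...), one argument or row to a line, values as JSON. play_rows: Moves the arm, as the interface text tells. Its arguments: {"type":"object","properties":{"commands":{"type":"array"},"gripper":{"type":"number"},"newtons":{"type":"number"}},"required":["commands"]}

```bash
ls; mkdir -p pics; python3 - <<'E'
from rig import robot, vision
import cv2,numpy as np
np.set_printoptions(precision=4,suppress=True)
for c in("top","scene"):
    cv2.imwrite(f"pics/{c}0.png",vision.camera(c)); p=vision.camera_params(c);print(p["mtx"],p["world_from_camera"])
print(robot.get_state())
E
```

```text
pics
[[420.5188   0.     253.4054]
 [  0.     420.5188 191.7516]
 [  0.       0.       1.    ]] [[-0.0236 -0.995   0.0971  0.3851]
 [-0.9997  0.0244  0.0077  0.0154]
 [-0.01   -0.0969 -0.9952  1.312 ]
 [ 0.      0.      0.      1.    ]]
[[451.7905   0.     257.9693]
 [  0.     451.7905 190.9258]
 [  0.       0.       1.    ]] [[ 0.0792 -0.8796  0.4691 -0.2437]
 [-0.9968 -0.0672  0.0422 -0.0502]
 [-0.0056 -0.471  -0.8821  1.4661]
 [ 0.      0.      0.      1.    ]]
{'time_s': 0.1, 'qpos': array([ 1.1594,  0.3004,  1.5215, -0.    ,  1.3207, -0.0666]), 'joint_velocities': array([-0.0009, -0.0002, -0.0024, -0.0003, -0.0017, -0.0014]), 'tau': array([  0.0011, -53.2641, -35.3282,   0.071 ,   0.0235,  -0.    ]), 'tcp_pos': array([0.1858, 0.5174, 0.2049]), 'eef_rot': array([-0.539 , -3.0948,  0.0016]), 'force': array([-0.3983, -0.2673, -0.7615]), 'wrist_torque': array([-0.0337, -0.0119, -0.0341]), 'finger_force': 0.0, 'finger_gap': 0.09420092086933574}
```

```bash
python3 - <<'E'
import cv2
cv2.imwrite("pics/top0b.png",cv2.resize(cv2.imread("pics/top0.png"),(800,600),interpolation=cv2.INTER_CUBIC))
E
```

```text
(no output)
```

View pics/top0b.png

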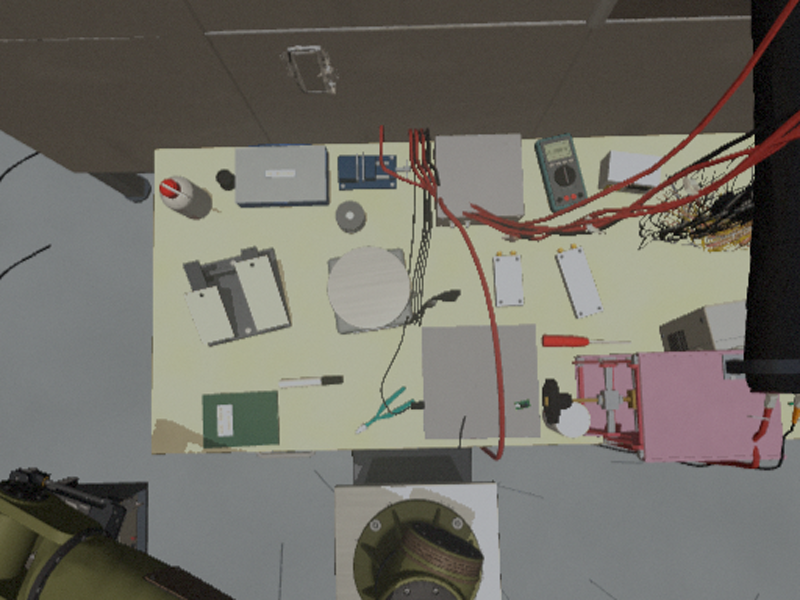

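View pics/scene0.png

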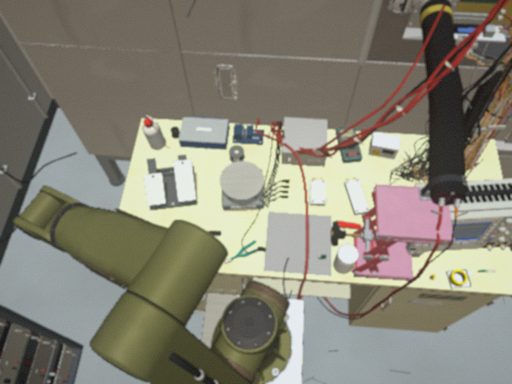

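The top view (800x600 scale) shows the pan at (370,288), the short plate at (508,280) and the long plate at (578,282). The rack is on the left, with the short sheet at (208,315) and the long sheet at (258,290). The arm hides none of these.

```bash
cat > h.py <<'E'
from rig import robot, vision
import numpy as np, cv2
from scipy.optimize import minimize
from scipy.spatial.transform import Rotation as R
np.set_printoptions(precision=4,suppress=True)
S=8
def box(x0,x1,w,z0,z1): return np.array([[x,y,z] for x in(x0,x1) for y in(-w/2,w/2) for z in(z0,z1)])
def disk(r,z0,z1):
    a=np.linspace(0,2*np.pi,60); return np.array([[r*np.cos(t),r*np.sin(t),z] for t in a for z in(z0,z1)])
PL=[box(-.0675,.0675,.054,0,.022)]; PS=[box(-.05,.05,.054,0,.022)]
SL=[box(0,.145,.064,0,.006)]; SS=[box(0,.11,.064,0,.006)]; PAN=[disk(.078,.090,.096)]
def masks(thing,cams):
    out={}
    for c in cams:
        vision.camera(c); r=vision.regions_of(thing,c)
        if r: out[c]=r[0]["region"]; print(thing,c,[(round(q["confidence"],2),np.round(q["point"]),int(q["region"].sum())) for q in r[:2]])
    return out
def proj(p,c):
    k=vision.camera_params(c); T=np.linalg.inv(k["world_from_camera"]); q=p@T[:3,:3].T+T[:3,3]
    u=q@k["mtx"].T; return u[:,:2]/u[:,2:]
def unproj(uv,c,z):
    k=vision.camera_params(c); T=k["world_from_camera"]; d=T[:3,:3]@np.linalg.inv(k["mtx"])@[*uv,1]
    return T[:3,3]+d*(z-T[2,3])/d[2]
def fit(thing,parts,z,slope,yaw0,cams=("top","scene"),ms=None):
    """returns x,y,yaw of the origin"""
    ms=ms or masks(thing,cams); res=[]
    for c,m in ms.items():
        ys,xs=np.nonzero(m); ctr=np.concatenate(parts).mean(0)
        def loss(p):
            Rm=(R.from_euler("z",p[2])*R.from_euler("y",-slope)).as_matrix()
            im=np.zeros((dims[1],dims[0]),np.uint8)
            for b in parts:
                uv=(proj(b@Rm.T+[p[0],p[1],z],c)-o+.5)*S
                cv2.fillConvexPoly(im,cv2.convexHull(np.round(uv).astype(np.int32)),1)
            return 1-(im&big).sum()/max(1,(im|big).sum())
        o=np.array([xs.min()-10,ys.min()-10]); w=np.array([xs.max()+11,ys.max()+11])-o; dims=w*S
        big=cv2.resize(m[o[1]:o[1]+w[1],o[0]:o[0]+w[0]].astype(np.uint8),tuple(int(v) for v in dims),interpolation=cv2.INTER_NEAREST)
        best=None
        for y0 in np.atleast_1d(yaw0):
            off=R.from_euler("z",y0).apply(R.from_euler("y",-slope).apply(ctr))
            g=unproj((xs.mean(),ys.mean()),c,z+off[2])-off
            x0=np.array([g[0],g[1],y0])
            s=np.vstack([x0,x0+[.008,0,0],x0+[0,.008,0],x0+[0,0,.15]])
            r=minimize(loss,x0,method="Nelder-Mead",options=dict(initial_simplex=s,xatol=1e-4,fatol=1e-5))
            if best is None or r.fun<best.fun: best=r
        print(thing,c,best.x,"IoU",round(1-best.fun,3)); res.append(best.x)
    return res
def goal(x,y,z,yaw):
    """shift in tool axes for a down-pointing tool whose x axis has world heading yaw (mod pi)"""
    s=robot.get_state(); T=R.from_rotvec(s["eef_rot"]); d=T.inv().apply(np.array([x,y,z])-s["tcp_pos"])
    h=T.apply([1,0,0]); h=np.arctan2(h[1],h[0]); dy=(yaw-h+np.pi/2)%np.pi-np.pi/2
    print("t",round(s["time_s"],2),"tcp",s["tcp_pos"],"head",round(h,3),"q6",round(s["qpos"][5],3),"-> txyz",d,"roll",round(-dy,3))
E
python3 - <<'E'
from h import *
fit("pan_top",PAN,0,0,0)
fit("plate_long",PL,0,0,[-.2,.2])
fit("plate_short",PS,0,0,0)
fit("sheet_long",SL,.03,np.pi/6,[0,.3])
fit("sheet_short",SS,.03,np.pi/6,[0,.3])
for n in("pan_top","plate_long","plate_short","sheet_long_center","sheet_short_center"):
    z=dict(pan_top=.096,plate_long=0,plate_short=0,sheet_long_center=.069,sheet_short_center=.0601)[n]
    for c in("top","scene"):
        r=vision.landmark_of(n,c)
        if r: print(n,c,unproj(r[0]["point"],c,z),r[0]["confidence"])
goal(.5,0,.2,0)
E
```

```text
pan_top top [(0.59, array([236., 183.]), 2241), (0.35, array([372., 176.]), 894)]
pan_top scene [(0.94, array([238., 177.]), 1365), (0.42, array([239., 156.]), 227)]
pan_top top [0.5299 0.0761 0.0483] IoU 0.972
pan_top scene [ 0.529   0.079  -0.0116] IoU 0.966
plate_long top [(0.64, array([370., 175.]), 892)]
plate_long scene [(0.62, array([355., 196.]), 515)]
plate_long top [ 0.54   -0.3373  0.2865] IoU 0.929
plate_long scene [ 0.5398 -0.3358  0.2196] IoU 0.862
plate_short top [(0.92, array([324., 178.]), 612), (0.44, array([360., 218.]), 265)]
plate_short scene [(0.78, array([314., 190.]), 410)]
plate_short top [ 0.5467 -0.197   0.0182] IoU 0.935
plate_short scene [ 0.5463 -0.196   0.0238] IoU 0.938
sheet_long top [(0.93, array([165., 185.]), 983)]
sheet_long scene [(0.57, array([186., 176.]), 747), (0.44, array([152., 186.]), 576)]
sheet_long top [0.4663 0.2686 0.2075] IoU 0.949
sheet_long scene [0.466  0.2712 0.2141] IoU 0.943
sheet_short top [(0.85, array([132., 202.]), 755), (0.24, array([147., 178.]), 1272)]
sheet_short scene [(0.88, array([158., 188.]), 572)]
sheet_short top [0.4419 0.3743 0.2072] IoU 0.955
sheet_short scene [0.4421 0.3759 0.2261] IoU 0.956
pan_top top [0.5266 0.0887 0.096 ] 0.75
pan_top scene [0.5341 0.0805 0.096 ] 0.86
plate_long top [ 0.5429 -0.3492  0.    ] 0.83
plate_long scene [ 0.5433 -0.3453  0.    ] 0.93
plate_short top [ 0.5529 -0.1874  0.    ] 0.68
plate_short scene [ 0.5454 -0.1889  0.    ] 0.64
sheet_long_center top [0.5252 0.2856 0.069 ] 0.79
sheet_long_center scene [0.5236 0.2766 0.069 ] 0.62
sheet_short_center top [0.4794 0.3668 0.0601] 0.81
sheet_short_center scene [0.4872 0.398  0.0601] 0.62
t 1.6 tcp [0.1859 0.5176 0.2055] head 2.797 q6 -0.067 -> txyz [-0.4706 -0.381   0.0054] roll -0.345
```

```bash
python3 - <<'E'
from h import *
def tri(a,b):
    P=[]
    for c in("top","scene"):
        k=vision.camera_params(c);P.append(k["mtx"]@np.linalg.inv(k["world_from_camera"])[:3])
    x=cv2.triangulatePoints(P[0],P[1],np.array(a,float)*.64,np.array(b,float));return (x[:3]/x[3]).ravel()
print(tri((640,352),(377,187)), tri((574,420),(347,255)))
goal(.54,-.3365,.2,.27)
goal(.54,-.3365,.005,.27)
E
```

```text
[ 0.3936 -0.3326  0.3405] [ 0.275  -0.2893  0.0999]
t 1.6 tcp [0.1859 0.5176 0.2055] head 2.797 q6 -0.067 -> txyz [-0.622  -0.6841  0.0054] roll -0.615
t 1.6 tcp [0.1859 0.5176 0.2055] head 2.797 q6 -0.067 -> txyz [-0.622  -0.6841  0.2004] roll -0.615
```

Request:
play_rows(
  commands=[
    {"tx":-0.29,"ty":-0.224,"tz":-0.095,"roll":-0.3},
    {"tx":-0.29,"ty":-0.224,"tz":-0.095,"roll":-0.3},
    {"tx":-0.29,"ty":-0.224,"tz":-0.095,"roll":-0.3},
    {"tx":-0.29,"ty":-0.224,"tz":-0.095,"roll":-0.3},
    {"tx":-0.29,"ty":-0.224,"tz":-0.095,"roll":-0.3},
    {"tx":-0.58,"ty":-0.449,"tz":-0.095,"roll":-0.615},
    {"tx":-0.58,"ty":-0.449,"tz":-0.095,"roll":-0.615},
    {"tx":-0.58,"ty":-0.449,"tz":-0.095,"roll":-0.615},
    {"tx":-0.58,"ty":-0.449,"tz":-0.095,"roll":-0.615},
    {"tx":-0.58,"ty":-0.449,"tz":-0.095,"roll":-0.615},
  ],
  gripper=0.1,
  newtons=25,
)

```text
time_s: 2.85
tcp_pos: [0.5078, 0.0124, 0.2954]
eef_rot: [-0.423, 3.112, -0.0]
force: [1.5, 1.4, 0.5]
finger_gap: 0.0849
finger_force: 0.0
```

```bash
python3 - <<'E'
from h import *
i=vision.camera("scene"); cv2.imwrite("pics/s1.png",i)
print(robot.get_state()["qpos"])
goal(.56,-.20,.3,.27); goal(.54,-.3365,.25,.27)
E
```

```text
[-0.0566  0.1557  1.4913 -0.0015  1.4943 -1.8941]
t 2.9 tcp [0.5102 0.0073 0.2948] head -2.875 q6 -1.894 -> txyz [ 0.0066 -0.2132 -0.0049] roll -0.003
t 2.9 tcp [0.5102 0.0073 0.2948] head -2.875 q6 -1.894 -> txyz [ 0.0619 -0.3395  0.0453] roll -0.003
```

View pics/s1.png

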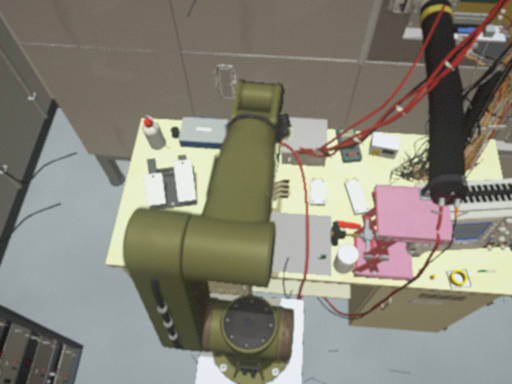

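The arm points straight ahead with the forearm high, elbow at (200,245) and wrist at (258,100). The pink box top at (415,212) sits below the forearm. I'll continue to the long plate.

Request:
play_rows(
  commands=[
    {"tx":0.007,"ty":-0.06,"tz":0.0},
    {"tx":0.007,"ty":-0.12,"tz":0.0},
    {"tx":0.02,"ty":-0.18,"tz":0.0},
    {"tx":0.035,"ty":-0.24,"tz":0.02},
    {"tx":0.05,"ty":-0.3,"tz":0.06},
    {"tx":0.062,"ty":-0.34,"tz":0.12},
    {"tx":0.062,"ty":-0.34,"tz":0.18},
    {"tx":0.062,"ty":-0.34,"tz":0.2},
    {"tx":0.062,"ty":-0.34,"tz":0.2},
  ],
)

```text
invalid input
```

```bash
python3 - <<'E'
from h import *
i=vision.camera("top"); cv2.imwrite("pics/t2.png",cv2.resize(i[110:250,270:460],None,fx=4,fy=4,interpolation=cv2.INTER_CUBIC))
print(robot.get_state()["qpos"],robot.get_state()["force"])
goal(.54,-.3365,.006,.27)
E
```

```text
[-0.0516  0.1531  1.4951 -0.0006  1.4942 -1.8878] [0.5704 0.6702 0.2459]
t 2.95 tcp [0.5087 0.0102 0.2944] head -2.876 q6 -1.888 -> txyz [ 0.0605 -0.3427  0.2886] roll -0.005
```

View pics/t2.png

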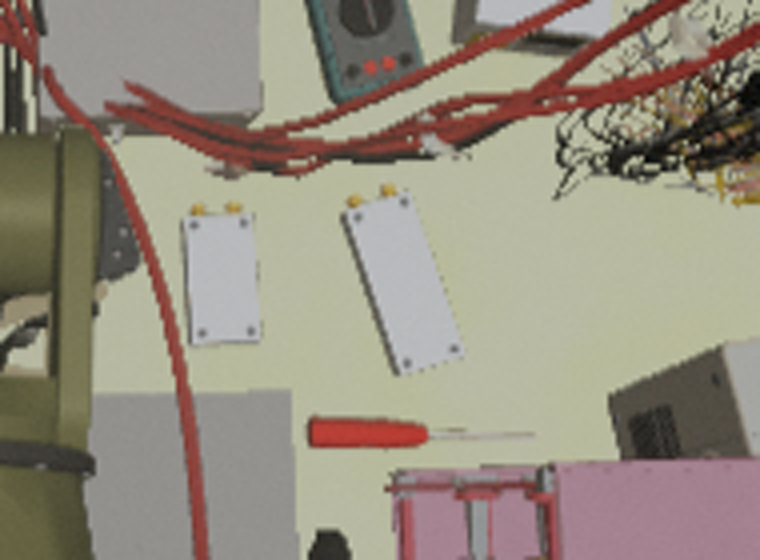

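The crop shows both plates untouched, but the red cable crosses in front of the gripper at crop (140,230), so it may hang high. I'll triangulate its height before moving.

```bash
python3 - <<'E'
from h import *
t=cv2.imread("pics/top0.png").astype(int); s=cv2.imread("pics/scene0.png").astype(int)
red=lambda i:((i[...,2]>110)&(i[...,1]<i[...,2]*.45)&(i[...,0]<i[...,2]*.45))
rt=red(t); ds=cv2.distanceTransform((~red(s)).astype(np.uint8),cv2.DIST_L2,5)
for row in range(85,292,12):
    xs=np.nonzero(rt[row,265:335])[0]+265
    if len(xs)==0: continue
    x=np.median(xs); out=[]
    for z in np.arange(-.1,.8,.01):
        p=unproj((x,row),"top",z); u=proj(p[None],"scene")[0]
        if 0<=u[0]<511 and 0<=u[1]<383 and ds[int(round(u[1])),int(round(u[0]))]<1.2: out.append(round(z,2))
    print(row,x,unproj((x,row),"top",.0)[:2],out)
E
```

```text
85 266.0 [ 0.8567 -0.023 ] []
97 266.0 [ 0.8171 -0.022 ] []
109 274.0 [ 0.777  -0.0465] []
253 320.0 [ 0.3182 -0.1754] []
289 320.0 [ 0.2091 -0.1712] []
```

```bash
python3 - <<'E'
from h import *
t=cv2.imread("pics/top0.png").astype(int); s=cv2.imread("pics/scene0.png").astype(int)
red=lambda i:((i[...,2]>70)&(i[...,2]-i[...,1]>40)&(i[...,2]-i[...,0]>30))
rt=red(t); ds=cv2.distanceTransform((~red(s)).astype(np.uint8),cv2.DIST_L2,5)
for row in range(85,292,8):
    xs=np.nonzero(rt[row,265:335])[0]+265
    if len(xs)==0: continue
    x=np.median(xs); out=[]
    for z in np.arange(-.1,.8,.02):
        u=proj(unproj((x,row),"top",z)[None],"scene")[0]
        if 0<=u[0]<511 and 0<=u[1]<383 and ds[int(round(u[1])),int(round(u[0]))]<1.2: out.append(round(float(z),2))
    print(row,len(xs),x,unproj((x,row),"top",.0)[:2],out)
E
```

```text
85 3 266.0 [ 0.8567 -0.023 ] [-0.1, -0.08, -0.06, -0.04, -0.02, 0.0]
93 3 267.0 [ 0.8302 -0.0255] [-0.1, -0.08, -0.06, -0.04, -0.02, 0.0, 0.02, 0.04, 0.06]
101 3 270.0 [ 0.8036 -0.0344] [-0.1, -0.08, -0.06, -0.04, -0.02, 0.0, 0.02, 0.04, 0.08, 0.1, 0.12]
109 6 270.5 [ 0.7773 -0.0353] [-0.04, -0.02, 0.0, 0.02, 0.04, 0.06, 0.08, 0.1, 0.14, 0.16, 0.18]
117 10 271.5 [ 0.7511 -0.0378] [0.02, 0.04, 0.06, 0.08, 0.1, 0.12, 0.14, 0.2, 0.22]
125 2 277.5 [ 0.7246 -0.0561] [0.06, 0.08, 0.1, 0.12, 0.14, 0.16, 0.18, 0.2, 0.24, 0.26]
133 7 304.0 [ 0.6965 -0.1394] [0.04, 0.06, 0.08, 0.1]
141 19 312.0 [ 0.6701 -0.1638] [0.1, 0.12, 0.14]
149 11 326.0 [ 0.6432 -0.207 ] [0.14]
157 2 300.5 [ 0.6197 -0.1257] [0.12, 0.14, 0.16, 0.18, 0.2, 0.22]
165 3 304.0 [ 0.5939 -0.1358] [0.1, 0.12, 0.14, 0.16, 0.18, 0.2, 0.22, 0.24, 0.26]
173 3 307.0 [ 0.5682 -0.1443] [-0.1, -0.08, -0.06, -0.02, 0.0, 0.02, 0.06, 0.08, 0.1, 0.12, 0.14, 0.16, 0.18, 0.2, 0.22, 0.28, 0.3]
181 4 309.5 [ 0.5427 -0.1513] [-0.1, -0.08, -0.06, -0.04, -0.02, 0.0, 0.02, 0.04, 0.06, 0.08, 0.1, 0.12, 0.14, 0.16, 0.18, 0.2, 0.22, 0.24, 0.26, 0.32, 0
[... 1237 characters left out ...]
64] [0.06, 0.08, 0.1, 0.12, 0.14, 0.16, 0.18, 0.2, 0.22, 0.24, 0.26, 0.28, 0.3, 0.32, 0.34, 0.36, 0.38, 0.4, 0.42, 0.44, 0.46, 0.48, 0.5, 0.54, 0.56]
253 3 320.0 [ 0.3182 -0.1754] [0.02, 0.04, 0.06, 0.08, 0.1, 0.12, 0.14, 0.16, 0.18, 0.2, 0.22, 0.24, 0.26, 0.28, 0.3, 0.34, 0.46, 0.5, 0.52, 0.54, 0.56]
261 3 321.0 [ 0.2938 -0.1776] [0.04, 0.06, 0.08, 0.1, 0.12, 0.14, 0.16, 0.18, 0.2, 0.22, 0.24, 0.26, 0.28, 0.3, 0.52, 0.54, 0.56, 0.58]Traceback (most recent call last):
  File "<stdin>", line 10, in <module>
  File "h.py", line 22, in unproj
    k=vision.camera_params(c); T=k["world_from_camera"]; d=T[:3,:3]@np.linalg.inv(k["mtx"])@[*uv,1]
ValueError: time passes only in moves, steps and waits
```

```bash
python3 - <<'E'
from h import *
a=vision.camera("top")[100:200,230:330]; b=cv2.imread("pics/s1.png")[80:180,225:325]
cv2.imwrite("pics/m3.png",np.hstack([cv2.resize(k,(400,400),interpolation=cv2.INTER_CUBIC) for k in(a,b)]))
E
```

```text
(no output)
```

View pics/m3.png

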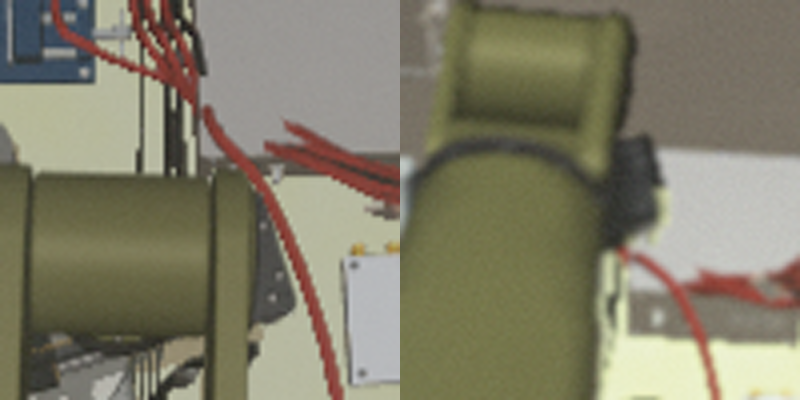

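The gripper hides the cable in the scene view and nothing crosses over it, so the cable lies low. I'll carry on, giving every field in each row.

Request:
play_rows(
  commands=[
    {"tx":0.007,"ty":-0.06,"tz":0.0,"roll":0},
    {"tx":0.007,"ty":-0.12,"tz":0.0,"roll":0},
    {"tx":0.02,"ty":-0.18,"tz":0.0,"roll":0},
    {"tx":0.035,"ty":-0.24,"tz":0.02,"roll":0},
    {"tx":0.05,"ty":-0.3,"tz":0.06,"roll":0},
    {"tx":0.061,"ty":-0.343,"tz":0.1,"roll":0},
    {"tx":0.061,"ty":-0.343,"tz":0.16,"roll":0},
    {"tx":0.061,"ty":-0.343,"tz":0.2,"roll":0},
    {"tx":0.061,"ty":-0.343,"tz":0.22,"roll":0},
    {"tx":0.061,"ty":-0.343,"tz":0.22,"roll":0},
  ],
)

```text
time_s: 4.25
tcp_pos: [0.5401, -0.3316, 0.0751]
eef_rot: [0.424, -3.112, -0.001]
force: [0.2, 0.1, 1.1]
finger_gap: 0.0848
finger_force: 0.0
```

```bash
python3 - <<'E'
from h import *
s=robot.get_state();print(s["qpos"],s["force"])
goal(.54,-.3365,.005,.27)
E
```

```text
[-0.6084  0.6097  1.3898  0.0001  1.1429 -2.4503] [0.2339 0.0513 1.1421]
t 4.25 tcp [ 0.5401 -0.3316  0.0751] head -2.87 q6 -2.45 -> txyz [ 0.0014 -0.0048  0.0701] roll 0.001
```

Request:
play_rows(
  commands=[
    {"tx":0.001,"ty":-0.004,"tz":0.035,"roll":0},
    {"tx":0.001,"ty":-0.004,"tz":0.06,"roll":0},
    {"tx":0.001,"ty":-0.004,"tz":0.07,"roll":0},
    {"tx":0.001,"ty":-0.004,"tz":0.07,"roll":0},
  ],
)

```text
time_s: 4.75
tcp_pos: [0.5406, -0.3367, 0.0064]
eef_rot: [-0.424, 3.112, -0.002]
force: [0.4, -0.9, -0.5]
finger_gap: 0.0848
finger_force: 0.0
```

Request:
play_rows(
  commands=[
    {"tx":0,"ty":0,"tz":0,"roll":0},
    {"tx":0,"ty":0,"tz":0,"roll":0},
    {"tx":0,"ty":0,"tz":0,"roll":0},
    {"tx":0,"ty":0,"tz":0,"roll":0},
  ],
  gripper=1,
  newtons=25,
)

```text
time_s: 5.25
tcp_pos: [0.54, -0.3365, 0.0054]
eef_rot: [-0.423, 3.113, -0.0]
force: [-0.9, 0.7, 3.4]
finger_gap: 0.0538
finger_force: 25.0
```

```bash
python3 - <<'E'
from h import *
goal(.5295,.0775,.16,.2)
E
```

```text
t 5.25 tcp [ 0.54   -0.3365  0.0054] head -2.871 q6 -2.456 -> txyz [-0.1004  0.4018 -0.1546] roll 0.07
```

Request:
play_rows(
  commands=[
    {"tx":0,"ty":0,"tz":-0.03,"roll":0},
    {"tx":0,"ty":0,"tz":-0.08,"roll":0},
    {"tx":-0.005,"ty":0.02,"tz":-0.135,"roll":0},
    {"tx":-0.015,"ty":0.06,"tz":-0.18,"roll":0.02},
    {"tx":-0.03,"ty":0.12,"tz":-0.2,"roll":0.04},
    {"tx":-0.045,"ty":0.18,"tz":-0.2,"roll":0.07},
    {"tx":-0.06,"ty":0.24,"tz":-0.2,"roll":0.07},
    {"tx":-0.075,"ty":0.3,"tz":-0.2,"roll":0.07},
    {"tx":-0.09,"ty":0.36,"tz":-0.18,"roll":0.07},
    {"tx":-0.1,"ty":0.4,"tz":-0.155,"roll":0.07},
  ],
)

```text
time_s: 6.5
tcp_pos: [0.5293, 0.0779, 0.1599]
eef_rot: [-0.316, 3.125, 0.0]
force: [0.4, -0.1, -2.8]
finger_gap: 0.0538
finger_force: 25.0
```

```bash
python3 - <<'E'
from h import *
goal(.5295,.0775,.105,.2)
s=robot.get_state();print(s["force"],s["finger_gap"])
E
```

```text
t 6.5 tcp [0.5293 0.0779 0.1599] head -2.94 q6 -1.694 -> txyz [-0.0001 -0.0005  0.0549] roll 0.001
[ 0.4395 -0.1207 -2.7771] 0.05375683288720778
```

Request:
play_rows(
  commands=[
    {"tx":0,"ty":0,"tz":0.03,"roll":0},
    {"tx":0,"ty":0,"tz":0.05,"roll":0},
    {"tx":0,"ty":0,"tz":0.056,"roll":0},
    {"tx":0,"ty":0,"tz":0.059,"roll":0},
    {"tx":0,"ty":0,"tz":0.061,"roll":0},
    {"tx":0,"ty":0,"tz":0.062,"roll":0},
    {"tx":0,"ty":0,"tz":0.062,"roll":0},
  ],
)

```text
time_s: 7.38
tcp_pos: [0.5298, 0.0755, 0.0986]
eef_rot: [-0.314, 3.125, -0.0]
force: [-0.1, -1.2, 1.1]
finger_gap: 0.0538
finger_force: 25.0
```

Request:
play_rows(
  commands=[
    {"tx":0,"ty":0,"tz":0,"roll":0},
    {"tx":0,"ty":0,"tz":0,"roll":0},
    {"tx":0,"ty":0,"tz":-0.03,"roll":0},
    {"tx":0,"ty":0,"tz":-0.08,"roll":0},
    {"tx":0,"ty":0,"tz":-0.12,"roll":0},
  ],
  gripper=0.1,
)

```text
time_s: 8.0
tcp_pos: [0.5296, 0.0757, 0.22]
eef_rot: [-0.314, 3.125, 0.0]
force: [-0.1, 0.9, -0.1]
finger_gap: 0.0847
finger_force: 0.0
```

```bash
python3 - <<'E'
from h import *
goal(.5265,.2825,.12,.21)
goal(.5265,.2825,.050,.21)
E
```

```text
t 8.0 tcp [0.5296 0.0757 0.22  ] head -2.941 q6 -1.698 -> txyz [-0.038   0.2033  0.1   ] roll -0.01
t 8.0 tcp [0.5296 0.0757 0.22  ] head -2.941 q6 -1.698 -> txyz [-0.0379  0.2033  0.17  ] roll -0.01
```

Request:
play_rows(
  commands=[
    {"tx":-0.008,"ty":0.05,"tz":0,"roll":-0.01},
    {"tx":-0.02,"ty":0.11,"tz":0,"roll":-0.01},
    {"tx":-0.03,"ty":0.16,"tz":0.02,"roll":-0.01},
    {"tx":-0.038,"ty":0.203,"tz":0.06,"roll":-0.01},
    {"tx":-0.038,"ty":0.203,"tz":0.1,"roll":-0.01},
  ],
)

```text
time_s: 8.62
tcp_pos: [0.5257, 0.2848, 0.1167]
eef_rot: [-0.335, 3.123, 0.001]
force: [1.0, 0.2, -0.3]
finger_gap: 0.0848
finger_force: 0.0
```

```bash
python3 - <<'E'
from h import *
goal(.5265,.2825,.050,.21)
fit("plate_long",PL,.0923,0,[.2])
cv2.imwrite("pics/t4.png",cv2.resize(vision.camera("top")[130:255,95:295],(800,500),interpolation=cv2.INTER_CUBIC))
E
```

```text
t 8.62 tcp [0.5257 0.2848 0.1167] head -2.928 q6 -1.349 -> txyz [-0.0002 -0.0024  0.0667] roll 0.003
plate_long top [(0.57, array([237., 179.]), 907)]
plate_long scene [(0.84, array([241., 176.]), 516), (0.54, array([147., 181.]), 228)]
plate_long top [0.5296 0.0735 0.2071] IoU 0.945
plate_long scene [0.5298 0.0739 0.1766] IoU 0.88
```

View pics/t4.png

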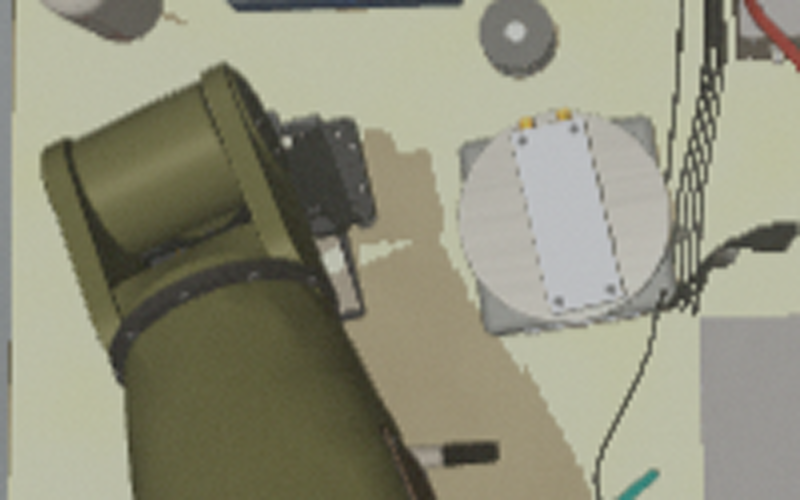

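The long plate lies flat and centred on the pan: plate centre at crop (569,217), pan centre at (565,216). Next is the long sheet.

Request:
play_rows(
  commands=[
    {"tx":0,"ty":-0.002,"tz":0.03,"roll":0},
    {"tx":0,"ty":-0.002,"tz":0.058,"roll":0},
    {"tx":0,"ty":-0.002,"tz":0.067,"roll":0},
    {"tx":0,"ty":-0.002,"tz":0.067,"roll":0},
  ],
)

```text
time_s: 9.38
tcp_pos: [0.5275, 0.2802, 0.0523]
eef_rot: [-0.329, 3.123, 0.001]
force: [-0.1, -0.8, 0.8]
finger_gap: 0.0845
finger_force: 0.0
```

Request:
play_rows(
  commands=[
    {"tx":0,"ty":0,"tz":0,"roll":0},
    {"tx":0,"ty":0,"tz":0,"roll":0},
    {"tx":0,"ty":0,"tz":0,"roll":0},
  ],
  gripper=1,
  newtons=10,
)

```text
time_s: 9.75
tcp_pos: [0.5272, 0.2804, 0.0519]
eef_rot: [-0.33, 3.123, 0.001]
force: [-0.1, 0.7, 4.8]
finger_gap: 0.0638
finger_force: 10.0
```

Request:
play_rows(
  commands=[
    {"tx":0,"ty":0,"tz":-0.02,"roll":0},
    {"tx":0,"ty":0,"tz":-0.06,"roll":0},
    {"tx":0,"ty":0,"tz":-0.11,"roll":0},
    {"tx":0,"ty":0,"tz":-0.15,"roll":0},
    {"tx":0,"ty":0,"tz":-0.15,"roll":0},
  ],
)

```text
time_s: 10.38
tcp_pos: [0.5278, 0.2806, 0.2043]
eef_rot: [-0.329, 3.119, 0.003]
force: [-0.5, -0.7, -1.8]
finger_gap: 0.0637
finger_force: 10.0
```

```bash
python3 - <<'E'
from h import *
s=robot.get_state();print(s["force"],s["finger_gap"])
goal(.5297,.0757,.2,.2006)
m=masks("sheet_long",("top","scene"))
cv2.imwrite("pics/s5.png",cv2.resize(np.hstack([vision.camera("scene")[110:230,120:260],vision.camera("top")[120:240,120:260]]),None,fx=2.8,fy=2.8,interpolation=cv2.INTER_CUBIC))
E
```

```text
[-0.4754 -0.7136 -1.7844] 0.06367190381891856
t 10.38 tcp [0.5278 0.2806 0.2043] head -2.931 q6 -1.354 -> txyz [ 0.0409 -0.2008  0.0039] roll 0.01
sheet_long top [(0.5, array([167., 187.]), 85)]
```

View pics/s5.png

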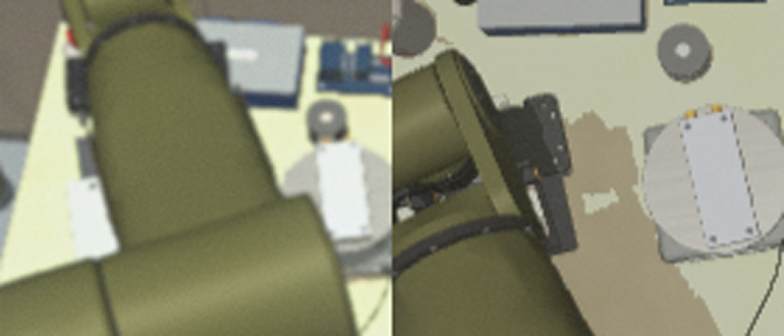

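Request:
play_rows(
  commands=[
    {"tx":0.008,"ty":-0.04,"tz":0,"roll":0.01},
    {"tx":0.02,"ty":-0.1,"tz":0,"roll":0.01},
    {"tx":0.032,"ty":-0.16,"tz":0,"roll":0.01},
    {"tx":0.041,"ty":-0.2,"tz":0.02,"roll":0.01},
    {"tx":0.041,"ty":-0.201,"tz":0.04,"roll":0.01},
    {"tx":0.041,"ty":-0.201,"tz":0.05,"roll":0.01},
    {"tx":0.041,"ty":-0.201,"tz":0.05,"roll":0.01},
  ],
)

```text
time_s: 11.55
tcp_pos: [0.5284, 0.0755, 0.1504]
eef_rot: [0.315, -3.124, -0.0]
force: [-0.5, 1.1, -0.1]
finger_gap: 0.064
finger_force: 10.0
```

```bash
python3 - <<'E'
from h import *
s=robot.get_state();print(s["force"],s["finger_gap"])
goal(.5297,.0757,.0995,.2006)
E
```

```text
[-0.494   1.1303 -0.0921] 0.06397772916632237
t 11.55 tcp [0.5284 0.0755 0.1504] head -2.941 q6 -1.698 -> txyz [-0.0014 -0.0001  0.0509] roll 0.0
```

Request:
play_rows(
  commands=[
    {"tx":-0.001,"ty":0,"tz":0.01,"roll":0},
    {"tx":-0.001,"ty":0,"tz":0.016,"roll":0},
    {"tx":-0.001,"ty":0,"tz":0.021,"roll":0},
    {"tx":-0.001,"ty":0,"tz":0.026,"roll":0},
    {"tx":-0.001,"ty":0,"tz":0.031,"roll":0},
  ],
  newtons=4,
)

```text
time_s: 12.18
tcp_pos: [0.5296, 0.0752, 0.1198]
eef_rot: [-0.314, 3.126, -0.0]
force: [0.1, 0.1, 0.8]
finger_gap: 0.0637
finger_force: 4.0
```

Request:
play_rows(
  commands=[
    {"tx":0,"ty":0,"tz":0.004,"roll":0},
    {"tx":0,"ty":0,"tz":0.008,"roll":0},
    {"tx":0,"ty":0,"tz":0.012,"roll":0},
    {"tx":0,"ty":0,"tz":0.016,"roll":0},
    {"tx":0,"ty":0,"tz":0.018,"roll":0},
  ],
)

```text
time_s: 12.8
tcp_pos: [0.5296, 0.0752, 0.1018]
eef_rot: [0.314, -3.126, -0.0]
force: [-0.5, 0.4, -0.0]
finger_gap: 0.0643
finger_force: 4.0
```

Request:
play_rows(
  commands=[
    {"tx":0,"ty":0,"tz":0.002,"roll":0},
    {"tx":0,"ty":0,"tz":0.002,"roll":0},
  ],
)

```text
time_s: 13.05
tcp_pos: [0.5296, 0.0752, 0.1]
eef_rot: [0.314, -3.126, 0.0]
force: [-1.5, -0.3, 1.0]
finger_gap: 0.0636
finger_force: 4.0
```

Request:
play_rows(
  commands=[
    {"tx":0,"ty":0,"tz":0,"roll":0},
    {"tx":0,"ty":0,"tz":0,"roll":0},
    {"tx":0,"ty":0,"tz":-0.03,"roll":0},
    {"tx":0,"ty":0,"tz":-0.08,"roll":0},
    {"tx":0,"ty":0,"tz":-0.12,"roll":0},
  ],
  gripper=0.1,
)

```text
time_s: 13.68
tcp_pos: [0.5297, 0.0752, 0.222]
eef_rot: [-0.314, 3.125, -0.0]
force: [-0.1, -0.7, -0.5]
finger_gap: 0.0848
finger_force: 0.0
```

```bash
python3 - <<'E'
from h import *
goal(.5465,-.1965,.15,.02)
E
```

```text
t 13.68 tcp [0.5297 0.0752 0.222 ] head -2.941 q6 -1.698 -> txyz [ 0.0376 -0.2696  0.072 ] roll 0.18
```

Request:
play_rows(
  commands=[
    {"tx":0.005,"ty":-0.05,"tz":0,"roll":0.05},
    {"tx":0.01,"ty":-0.11,"tz":0,"roll":0.12},
    {"tx":0.015,"ty":-0.17,"tz":0,"roll":0.18},
    {"tx":0.018,"ty":-0.22,"tz":0.02,"roll":0.18},
    {"tx":0.018,"ty":-0.273,"tz":0.06,"roll":0.18},
    {"tx":0.018,"ty":-0.273,"tz":0.09,"roll":0.18},
    {"tx":0.018,"ty":-0.273,"tz":0.1,"roll":0.18},
  ],
  gripper=0.3,
  newtons=40,
)

```text
time_s: 14.55
tcp_pos: [0.5655, -0.196, 0.1181]
eef_rot: [0.03, -3.139, -0.002]
force: [0.1, -0.2, 0.6]
finger_gap: 0.0656
finger_force: 0.0
```

```bash
python3 - <<'E'
from h import *
goal(.5665,-.1955,.0055,.02)
fit("sheet_long",[box(-.0725,.0725,.064,0,.006)],.1134,0,[.2])
a=vision.camera("top");cv2.imwrite("pics/t6.png",cv2.resize(np.vstack([a[140:235,195:345],vision.camera("scene")[130:225,210:360]]),None,fx=3.1,fy=3.1,interpolation=cv2.INTER_CUBIC))
E
```

```text
t 14.55 tcp [ 0.5655 -0.196   0.1181] head -3.122 q6 -1.985 -> txyz [-0.0014  0.0003  0.1126] roll -0.001
sheet_long top [(0.89, array([234., 182.]), 1184)]
sheet_long top [0.5301 0.0739 0.1888] IoU 0.95
```

View pics/t6.png

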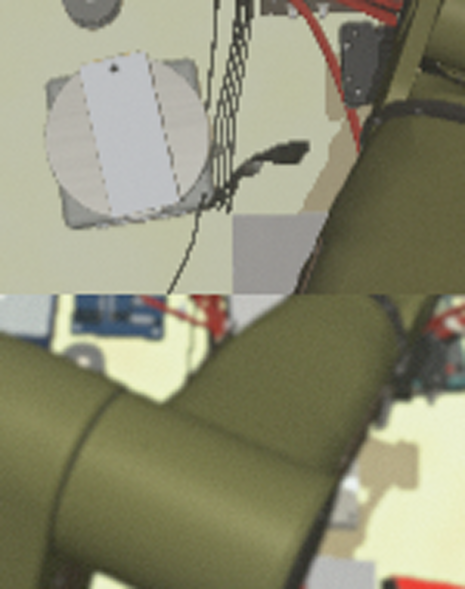

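The long sheet lies flat on the long plate: (.530,.074) against the plate's (.530,.0737), and its hole mark shows at the far end. Now the short plate, gripped 20 mm toward the far end to stay clear of the red cable.

Request:
play_rows(
  commands=[
    {"tx":-0.001,"ty":0,"tz":0.05,"roll":0},
    {"tx":-0.001,"ty":0,"tz":0.09,"roll":0},
    {"tx":-0.001,"ty":0,"tz":0.108,"roll":0},
    {"tx":-0.001,"ty":0,"tz":0.112,"roll":0},
    {"tx":-0.001,"ty":0,"tz":0.112,"roll":0},
  ],
)

```text
time_s: 15.48
tcp_pos: [0.5681, -0.1961, 0.0095]
eef_rot: [-0.032, 3.14, -0.001]
force: [-0.3, -0.5, -0.2]
finger_gap: 0.0661
finger_force: 0.0
```

Request:
play_rows(
  commands=[
    {"tx":0,"ty":0,"tz":0,"roll":0},
    {"tx":0,"ty":0,"tz":0,"roll":0},
    {"tx":0,"ty":0,"tz":0,"roll":0},
    {"tx":0,"ty":0,"tz":0,"roll":0},
  ],
  gripper=1,
  newtons=40,
)

```text
time_s: 15.98
tcp_pos: [0.5679, -0.196, 0.0092]
eef_rot: [-0.032, 3.14, -0.001]
force: [-0.8, 1.7, 5.7]
finger_gap: 0.0538
finger_force: 40.0
```

```bash
python3 - <<'E'
from h import *
s=robot.get_state();print(s["force"],s["finger_gap"])
c=np.array([.5299,.0754]);c=c+.020*np.array([np.cos(.197),np.sin(.197)])
print(c);goal(*c,.20,.197)
E
```

```text
[-0.8243  1.6605  5.7426] 0.05384602571481896
[0.5495 0.0793]
t 15.97 tcp [ 0.5679 -0.196   0.0092] head -3.121 q6 -1.984 -> txyz [ 0.0125  0.2755 -0.1909] roll -0.177
```

Request:
play_rows(
  commands=[
    {"tx":0,"ty":0,"tz":-0.03,"roll":0},
    {"tx":0,"ty":0,"tz":-0.08,"roll":0},
    {"tx":0,"ty":0.01,"tz":-0.13,"roll":0},
    {"tx":0.002,"ty":0.04,"tz":-0.17,"roll":-0.05},
    {"tx":0.004,"ty":0.09,"tz":-0.19,"roll":-0.1},
    {"tx":0.006,"ty":0.15,"tz":-0.191,"roll":-0.177},
    {"tx":0.008,"ty":0.21,"tz":-0.191,"roll":-0.177},
    {"tx":0.011,"ty":0.255,"tz":-0.191,"roll":-0.177},
    {"tx":0.011,"ty":0.276,"tz":-0.18,"roll":-0.177},
    {"tx":0.011,"ty":0.276,"tz":-0.165,"roll":-0.177},
  ],
)

```text
time_s: 17.23
tcp_pos: [0.5506, 0.081, 0.1728]
eef_rot: [-0.313, 3.125, -0.0]
force: [0.2, -0.0, -2.7]
finger_gap: 0.0537
finger_force: 40.0
```

Request:
play_rows(
  commands=[
    {"tx":0,"ty":0,"tz":0,"roll":0},
  ],
)

```text
time_s: 17.35
tcp_pos: [0.5501, 0.0791, 0.1717]
eef_rot: [0.308, -3.124, 0.0]
force: [-0.3, -0.5, -2.3]
finger_gap: 0.0537
finger_force: 40.0
```

```bash
python3 - <<'E'
from h import *
s=robot.get_state();print(s["force"],s["finger_gap"])
goal(.5509,.0796,.1260,.197)
E
```

```text
[-0.325  -0.4843 -2.3106] 0.05371767210742521
t 17.35 tcp [0.5501 0.0791 0.1717] head -2.945 q6 -1.691 -> txyz [-0.001   0.0003  0.0457] roll -0.0
```

Request:
play_rows(
  commands=[
    {"tx":-0.001,"ty":0,"tz":0.02,"roll":0},
    {"tx":-0.001,"ty":0,"tz":0.034,"roll":0},
    {"tx":-0.001,"ty":0,"tz":0.04,"roll":0},
    {"tx":-0.001,"ty":0,"tz":0.043,"roll":0},
    {"tx":-0.001,"ty":0,"tz":0.045,"roll":0},
    {"tx":-0.001,"ty":0,"tz":0.046,"roll":0},
    {"tx":-0.001,"ty":0,"tz":0.046,"roll":0},
  ],
)

```text
time_s: 18.23
tcp_pos: [0.5519, 0.08, 0.1274]
eef_rot: [-0.309, 3.126, -0.0]
force: [0.3, -0.6, -0.4]
finger_gap: 0.0536
finger_force: 40.0
```

Request:
play_rows(
  commands=[
    {"tx":0,"ty":0,"tz":0,"roll":0},
    {"tx":0,"ty":0,"tz":0,"roll":0},
    {"tx":0,"ty":0,"tz":-0.03,"roll":0},
    {"tx":0,"ty":0,"tz":-0.08,"roll":0},
    {"tx":0,"ty":0,"tz":-0.11,"roll":0},
  ],
  gripper=0.1,
)

```text
time_s: 18.85
tcp_pos: [0.552, 0.0802, 0.2395]
eef_rot: [-0.309, 3.124, 0.0]
force: [-0.1, -0.7, -0.5]
finger_gap: 0.0849
finger_force: 0.0
```

```bash
python3 - <<'E'
from h import *
goal(.487,.387,.13,.215)
E
```

```text
t 18.85 tcp [0.552  0.0802 0.2395] head -2.944 q6 -1.69 -> txyz [0.0039 0.3136 0.1095] roll -0.018
```

Request:
play_rows(
  commands=[
    {"tx":0,"ty":0.05,"tz":0,"roll":-0.018},
    {"tx":0.002,"ty":0.11,"tz":0,"roll":-0.018},
    {"tx":0.002,"ty":0.17,"tz":0,"roll":-0.018},
    {"tx":0.004,"ty":0.23,"tz":0.01,"roll":-0.018},
    {"tx":0.004,"ty":0.28,"tz":0.04,"roll":-0.018},
    {"tx":0.004,"ty":0.313,"tz":0.08,"roll":-0.018},
    {"tx":0.004,"ty":0.313,"tz":0.109,"roll":-0.018},
    {"tx":0.004,"ty":0.313,"tz":0.109,"roll":-0.018},
  ],
)

```text
time_s: 19.85
tcp_pos: [0.4854, 0.3859, 0.126]
eef_rot: [0.338, -3.12, 0.003]
force: [-0.2, -0.3, 0.4]
finger_gap: 0.0846
finger_force: 0.0
```

```bash
python3 - <<'E'
from h import *
goal(.487,.387,.0425,.215)
fit("plate_short",PS,.1166,0,[.2])
fit("sheet_long",[box(-.0725,.0725,.064,0,.006)],.1106,0,[.2])
goal(.487,.387,.0425,.215)
cv2.imwrite("pics/t7.png",cv2.resize(vision.camera("top")[140:235,195:345],None,fx=4,fy=4,interpolation=cv2.INTER_CUBIC))
E
```

```text
t 19.85 tcp [0.4854 0.3859 0.126 ] head -2.926 q6 -1.174 -> txyz [-0.0021  0.0009  0.0835] roll 0.001
plate_short top [(0.96, array([231., 182.]), 755)]
plate_short scene [(0.88, array([238., 174.]), 451)]
plate_short top [0.5309 0.0744 0.196 ] IoU 0.91
plate_short scene [0.531  0.0767 0.176 ] IoU 0.926
sheet_long top [(0.58, array([228., 193.]), 434)]
sheet_long scene [(0.63, array([246., 188.]), 114)]
sheet_long top [0.5298 0.0737 0.197 ] IoU 0.36
sheet_long scene [0.4805 0.0639 0.0906] IoU 0.207
t 20.25 tcp [0.4868 0.3862 0.1289] head -2.927 q6 -1.174 -> txyz [-0.0003  0.0007  0.0864] roll -0.0
```

View pics/t7.png

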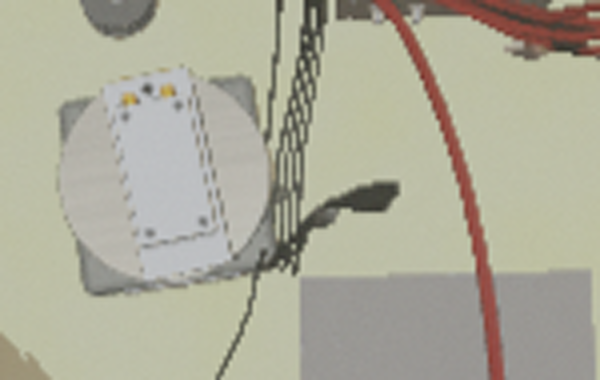

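The short plate is flat and centred on the long sheet, its centre at about crop (165,172). Now the short sheet.

Request:
play_rows(
  commands=[
    {"tx":0,"ty":0.001,"tz":0.04,"roll":0},
    {"tx":0,"ty":0.001,"tz":0.075,"roll":0},
    {"tx":0,"ty":0.001,"tz":0.086,"roll":0},
    {"tx":0,"ty":0.001,"tz":0.086,"roll":0},
  ],
)

```text
time_s: 20.8
tcp_pos: [0.4864, 0.3872, 0.0424]
eef_rot: [0.337, -3.123, 0.0]
force: [-0.9, 0.6, 0.2]
finger_gap: 0.085
finger_force: 0.0
```

Request:
play_rows(
  commands=[
    {"tx":0,"ty":0,"tz":0,"roll":0},
    {"tx":0,"ty":0,"tz":0,"roll":0},
    {"tx":0,"ty":0,"tz":0,"roll":0},
  ],
  gripper=1,
  newtons=10,
)

```text
time_s: 21.18
tcp_pos: [0.4866, 0.3874, 0.043]
eef_rot: [-0.337, 3.122, 0.001]
force: [-0.8, -1.1, 5.0]
finger_gap: 0.0638
finger_force: 10.0
```

Request:
play_rows(
  commands=[
    {"tx":0,"ty":0,"tz":-0.02,"roll":0},
    {"tx":0,"ty":0,"tz":-0.06,"roll":0},
    {"tx":0,"ty":0,"tz":-0.11,"roll":0},
    {"tx":0,"ty":0,"tz":-0.16,"roll":0},
    {"tx":0,"ty":0,"tz":-0.17,"roll":0},
  ],
)

```text
time_s: 21.8
tcp_pos: [0.4869, 0.3878, 0.2171]
eef_rot: [-0.337, 3.118, 0.005]
force: [-0.5, 0.5, -0.5]
finger_gap: 0.0638
finger_force: 10.0
```

```bash
python3 - <<'E'
from h import *
goal(.5309,.0758,.18,.197)
E
```

```text
t 21.8 tcp [0.4869 0.3878 0.2171] head -2.926 q6 -1.172 -> txyz [ 0.0239 -0.3143  0.0361] roll 0.018
```

Request:
play_rows(
  commands=[
    {"tx":0.003,"ty":-0.05,"tz":0,"roll":0.018},
    {"tx":0.008,"ty":-0.11,"tz":0,"roll":0.018},
    {"tx":0.012,"ty":-0.17,"tz":0,"roll":0.018},
    {"tx":0.016,"ty":-0.23,"tz":0,"roll":0.018},
    {"tx":0.021,"ty":-0.28,"tz":0.01,"roll":0.018},
    {"tx":0.024,"ty":-0.314,"tz":0.025,"roll":0.018},
    {"tx":0.024,"ty":-0.314,"tz":0.036,"roll":0.018},
    {"tx":0.024,"ty":-0.314,"tz":0.042,"roll":0.018},
    {"tx":0.024,"ty":-0.314,"tz":0.042,"roll":0.018},
  ],
)

```text
time_s: 22.92
tcp_pos: [0.5296, 0.0763, 0.1698]
eef_rot: [0.311, -3.125, -0.0]
force: [0.1, 0.1, -0.7]
finger_gap: 0.0638
finger_force: 10.0
```

```bash
python3 - <<'E'
from h import *
goal(.5309,.0758,.124,.197)
E
```

```text
t 22.93 tcp [0.5296 0.0763 0.1698] head -2.943 q6 -1.695 -> txyz [-0.0013 -0.0007  0.0458] roll 0.001
```

Request:
play_rows(
  commands=[
    {"tx":-0.001,"ty":-0.0005,"tz":0.012,"roll":0},
    {"tx":-0.001,"ty":-0.0005,"tz":0.018,"roll":0},
    {"tx":-0.001,"ty":-0.0005,"tz":0.023,"roll":0},
    {"tx":-0.001,"ty":-0.0005,"tz":0.027,"roll":0},
    {"tx":-0.001,"ty":-0.0005,"tz":0.031,"roll":0},
  ],
  newtons=4,
)

```text
time_s: 23.55
tcp_pos: [0.531, 0.075, 0.1389]
eef_rot: [-0.309, 3.126, -0.0]
force: [0.3, -0.6, -0.2]
finger_gap: 0.0643
finger_force: 4.0
```

Request:
play_rows(
  commands=[
    {"tx":0,"ty":0,"tz":0.004,"roll":0},
    {"tx":0,"ty":0,"tz":0.008,"roll":0},
    {"tx":0,"ty":0,"tz":0.012,"roll":0},
    {"tx":0,"ty":0,"tz":0.014,"roll":0},
    {"tx":0,"ty":0,"tz":0.014,"roll":0},
  ],
)

```text
time_s: 24.18
tcp_pos: [0.5309, 0.075, 0.125]
eef_rot: [0.309, -3.126, 0.0]
force: [-0.6, -0.8, 0.8]
finger_gap: 0.0643
finger_force: 4.0
```

Request:
play_rows(
  commands=[
    {"tx":0,"ty":0,"tz":0.001,"roll":0},
    {"tx":0,"ty":0,"tz":0.001,"roll":0},
    {"tx":0,"ty":0,"tz":0.001,"roll":0},
  ],
)

```text
time_s: 24.55
tcp_pos: [0.531, 0.075, 0.1242]
eef_rot: [-0.309, 3.126, -0.0]
force: [-0.5, 0.2, 2.0]
finger_gap: 0.0639
finger_force: 4.0
```

Request:
play_rows(
  commands=[
    {"tx":0,"ty":0,"tz":0,"roll":0},
    {"tx":0,"ty":0,"tz":0,"roll":0},
    {"tx":0,"ty":0,"tz":-0.03,"roll":0},
    {"tx":0,"ty":0,"tz":-0.08,"roll":0},
    {"tx":0,"ty":0.04,"tz":-0.12,"roll":0},
    {"tx":0,"ty":0.1,"tz":-0.12,"roll":0},
    {"tx":0,"ty":0.16,"tz":-0.12,"roll":0},
    {"tx":0,"ty":0.22,"tz":-0.12,"roll":0},
    {"tx":0,"ty":0.25,"tz":-0.12,"roll":0},
    {"tx":0,"ty":0.25,"tz":-0.12,"roll":0},
  ],
  gripper=0.1,
)

```text
time_s: 25.8
tcp_pos: [0.4812, 0.3217, 0.2436]
eef_rot: [0.314, -3.125, 0.0]
force: [0.5, -0.6, -1.0]
finger_gap: 0.0847
finger_force: 0.0
```

```bash
python3 - <<'E'
from h import *
fit("sheet_short",[box(-.055,.055,.064,0,.006)],.1377,0,[.2])
cv2.imwrite("pics/t8.png",cv2.resize(np.hstack([vision.camera("top")[120:260,160:300],vision.camera("scene")[110:250,170:310]]),None,fx=2.8,fy=2.8,interpolation=cv2.INTER_CUBIC))
E
```

```text
sheet_short top [(0.55, array([234., 182.]), 895), (0.43, array([162., 182.]), 1694)]
sheet_short scene [(0.91, array([244., 172.]), 522)]
sheet_short top [0.5337 0.074  0.2107] IoU 0.956
sheet_short scene [0.5331 0.0767 0.2036] IoU 0.941
```

View pics/t8.png

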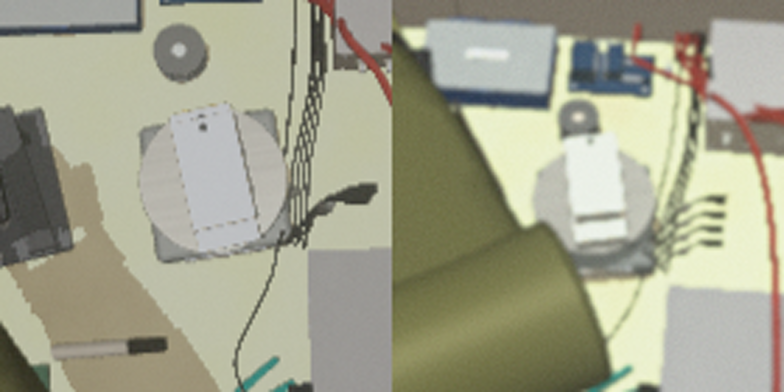

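The whole pack lies flat and lined up on the pan. The short sheet's centre is within about 3 mm of the plate beneath it (top view around crop (215,165)), and the gripper is clear. I'll hand it in.

```bash
python3 -c "
from rig import robot
print(robot.close_job())"
```

```text
the job is handed in; nothing more can be done
None
```

The pack is on the scale pan in the order asked, each piece flat and centred to within about 4 mm by the camera, with no bystander seen to have moved; I handed the job in at about 26 s of robot time, and no verdict was returned.

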